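Put the seasonings back in their caddy

TASK

Put the seasonings back in the dark wooden caddy: each green-lidded spice jar into the seat whose disc has the colour of the sticker on its lid, and the salt shaker into the seat with the white disc, all standing upright and fully down in their recesses. Leave the jam jar and the kitchen timer standing where they are.

Things in the scene. Friction and masses are not known exactly. Their poses are not given: they have to be found in the camera images.
- jar_orange: closed clear spice jar, upright, round, 45 mm in diameter and 106 mm tall, 0.11 kg, with a straight-sided green lid; a round orange sticker 41 mm across on top of the lid. Origin: centre of its underside, z up. Grip it round the top 50 mm from above. Wall cabinets hang 0.5 m above the worktop from about x = 0.56 m on: carry things low, some 20 to 50 mm over the others
- jar_blue: closed clear spice jar, upright, round, 45 mm in diameter and 106 mm tall, 0.11 kg, with a straight-sided green lid; a round blue sticker 41 mm across on top of the lid. Origin: centre of its underside, z up. Grip it round the top 50 mm from above. Wall cabinets hang 0.5 m above the worktop from about x = 0.56 m on: carry things low, some 20 to 50 mm over the others
- jar_yellow: closed clear spice jar, upright, round, 45 mm in diameter and 106 mm tall, 0.11 kg, with a straight-sided green lid; a round yellow sticker 41 mm across on top of the lid. Origin: centre of its underside, z up. Grip it round the top 50 mm from above. Wall cabinets hang 0.5 m above the worktop from about x = 0.56 m on: carry things low, some 20 to 50 mm over the others
- salt_shaker: small clear salt shaker half full of white salt with a domed grey top, upright, round, 90 mm tall, 0.1 kg; body 44 mm in diameter up to 66 mm, then narrowing to a 34 mm top. Origin: centre of its underside, z up. Grip the body from above, 45 to 60 mm up
- seat_orange: square dark wooden block, 82 x 82 x 18 mm, fixed, with a round recess 62 mm across and 10 mm deep, its floor covered by a disc in orange. Origin: centre of the block's underside, z up, x and y along its sides; recess floor 8 mm above the origin, rim 18 mm. The four blocks stand two by two, 84 mm between centres, in the low square caddy; which colour is where changes
- seat_blue: square dark wooden block, 82 x 82 x 18 mm, fixed, with a round recess 62 mm across and 10 mm deep, its floor covered by a disc in blue. Origin: centre of the block's underside, z up, x and y along its sides; recess floor 8 mm above the origin, rim 18 mm. The four blocks stand two by two, 84 mm between centres, in the low square caddy; which colour is where changes
- seat_yellow: square dark wooden block, 82 x 82 x 18 mm, fixed, with a round recess 62 mm across and 10 mm deep, its floor covered by a disc in yellow. Origin: centre of the block's underside, z up, x and y along its sides; recess floor 8 mm above the origin, rim 18 mm. The four blocks stand two by two, 84 mm between centres, in the low square caddy; which colour is where changes
- seat_white: square dark wooden block, 82 x 82 x 18 mm, fixed, with a round recess 62 mm across and 10 mm deep, its floor covered by a disc in white. Origin: centre of the block's underside, z up, x and y along its sides; recess floor 8 mm above the origin, rim 18 mm. The four blocks stand two by two, 84 mm between centres, in the low square caddy; which colour is where changes
- jam_jar: bystander: jar of pink jam with a yellow lid, 66 mm in diameter, 100 mm tall, standing loose among the seasonings. Origin: centre of its underside
- kitchen_timer: bystander: low round wind-up kitchen timer, red base and grey dial, 63 mm in diameter, 53 mm tall, standing loose among the seasonings. Origin: centre of its underside
Things that resemble listed ones, but are neither listed nor needed, are in the scene too. What is shaped like the jar_orange but red is not meant.

How it is judged:
At the end, for the whole second after the job is handed in: Each of the three spice jars and the salt shaker stands on the floor of its own seat (within 4 mm of height and 12 mm of its centre, tilted less than 0.08 rad), released and at rest; the jam jar and the kitchen timer stand upright within 30 mm of where they stood (horizontal distance between jar_orange and seat_orange below 0.012 m and z of jar_orange in the frame of seat_orange below 0.012 m and angle between each of jar_orange, jar_blue, jar_yellow, salt_shaker's own z axis and vertical below 0.08 rad and linear speed of each of jar_orange, jar_blue, jar_yellow, salt_shaker below 0.02 m/s and horizontal distance between jar_blue and seat_blue below 0.012 m and z of jar_blue in the frame of seat_blue below 0.012 m and horizontal distance between jar_yellow and seat_yellow below 0.012 m and z of jar_yellow in the frame of seat_yellow below 0.012 m and horizontal distance between salt_shaker and seat_white below 0.012 m and z of salt_shaker in the frame of seat_white below 0.012 m and distance of each of jam_jar, kitchen_timer from where it was at the start of the episode below 0.03 m and angle between each of jam_jar, kitchen_timer's own z axis and vertical below 0.1 rad); the robot touches nothing.
It fails at once if the jam jar is knocked over or shifted by more than 30 mm (distance of jam_jar from where it was at the start of the episode above 0.03 m or angle between jam_jar's own z axis and vertical above 0.4 rad).
It fails at once if the kitchen timer is knocked over or shifted by more than 30 mm (distance of kitchen_timer from where it was at the start of the episode above 0.03 m or angle between kitchen_timer's own z axis and vertical above 0.4 rad).
It also fails if it takes over 96 s, if anything falls off the work surface, if the arm or the gripper's body presses on something with over 40 N, if the wrist force passes 120 N, or if a joint passes its speed limit or range.

ROBOT

A 6-joint arm with a two-finger parallel gripper is mounted at the origin on a cart in front of the work surface, level with it; the furniture and walls round the work are solid. World frame = base frame: x ahead of the robot, y to its left, z up, the work surface at z = 0. Lengths are in m, angles in rad, forces in N, time in s.
With the tool pointing down it reaches from about 0.3 to 0.825 m from the base axis. Payload 5.4 kg.
Tool frame: the origin (TCP) lies at the very end of the fingers, on their centre line; the grasp point (between the pads) lies 19 mm behind it; z points along the fingers, y is the line along which they close (so a half turn about z gives the same grasp; the last joint's range is limited). The gripper opens to 92 mm and grips with 3 to 60 N. Pads are 20 mm wide; open, the fingers measure 128 mm over their backs; the gripper's body (75 mm by 189 mm) begins 69 mm behind the grasp point.
Start: joints at [0.918, 0.158, 1.597, -0, 1.386, -0.21], TCP at [0.246, 0.52, 0.215] pointing down, gripper open.
Joint ranges: [-2.91, 2.91], [-0.94, 2.29], [0.18, 2.7], [-1.29, 4.43], [0.17, 2.64], [-3, 3]. Speed limits (rad/s): [2.57, 2.57, 3.14, 3.14, 3.14, 3.14].

INTERFACE

Orientations are given as a rotation vector (axis times angle).
In Python, from workcell import bot gives the robot as it stands. Calls block until the motion is done:
- bot.goto(position, orientation): joint-space move of the TCP to a pose.
- bot.line_to(position, rot=None, max_speed=0.15): straight line of the TCP; rot=None keeps the orientation; max_speed is the mean speed in m/s.
- bot.set_joints(angles): joint-space move.
- bot.set_gripper(opening, newtons=None): opening from 0.0 (shut) to 1.0 (fully open); newtons is the grip in N (None keeps the last); returns when the fingers have stopped.
- bot.hold(seconds).
- bot.inverse_kinematics(position, orientation): joint angles nearest the present ones, or None.
- bot.read_camera(name): name is "scene" or "top"; returns a dict with "pixels" (420x560x3 uint8, blue, green, red), "fx", "fy", "cx", "cy" (pixels), "R" (3x3) and "t" (3): a world point X has camera coordinates R X + t. Camera axes: x right, y down, z forward; pixel columns grow to the right and rows downward; lengths in m; the calibration is good to about 2 mm. A picture is of the moment at which its call begins. There is no depth.
A pose or a line that the arm cannot do raises bot.MotionError and nothing moves.
- bot.job_done(): hands the job in; it is judged then, once.
Readings, each from a call of its own:
- bot.current_clock(): time.
- bot.current_joints(): joint angles.
- bot.current_joint_vel(): joint speeds.
- bot.current_effort(): joint torques, N m.
- bot.current_ee_pos(): TCP position.
- bot.current_tool_rot(): TCP orientation.
- bot.current_contact_force(): force on the tool from outside, world axes, zero at the start.
- bot.current_ft_torque(): the same for the moment, N m.
- bot.current_opening(): opening from 0.0 (shut) to 1.0 (fully open).
- bot.current_grip_force(): force on a finger pad.
Only numpy, scipy, OpenCV 4.12 (cv2) and the standard library are available. Lean on these libraries where they do the work, as an engineer would, in place of code of your own. Each camera call takes 0.05 s, during which the arm holds its last target. There are 200 camera calls.

## Working session

There is one attempt and no reset: what is moved stays moved. The work goes in short steps, each a Python script; the robot and the scene stay as the last script left them, time stands still between calls to the robot, and variables do not carry over. Pictures are saved under pics/ and viewed, at most 14 in all, crops included, and the job is handed in when it is done.

```bash
mkdir -p pics; ls
python3 - <<'E'
from workcell import bot
import cv2,numpy as np
np.set_printoptions(precision=4,suppress=True)
for n in("scene","top"):
    c=bot.read_camera(n); cv2.imwrite(f"pics/{n}0.png",c["pixels"])
    print(n,c["fx"],c["fy"],c["cx"],c["cy"],c["R"],c["t"],"pos",-np.array(c["R"]).T@np.array(c["t"]))
print(bot.current_tool_rot(),bot.current_clock())
E
```

```text
pics
scene 412.0458044944591 412.0458044944591 278.87193685079103 209.43545783879517 [[ 0.7869 -0.617   0.0034]
 [-0.4543 -0.583  -0.6736]
 [ 0.4176  0.5286 -0.739 ]] [-0.3574  0.2013  0.9357] pos [-0.0181 -0.5978  0.8284]
top 448.30454374716425 448.30454374716425 282.1697634120941 214.16086606762573 [[-0.0292 -0.9996  0.0058]
 [-0.9768  0.0273 -0.2123]
 [ 0.2121 -0.0118 -0.9772]] [0.0001 0.4411 1.2361] pos [0.1687 0.0027 1.3015]
[-0.6898 -3.0642  0.0023] 0.1
```

View pics/scene0.png

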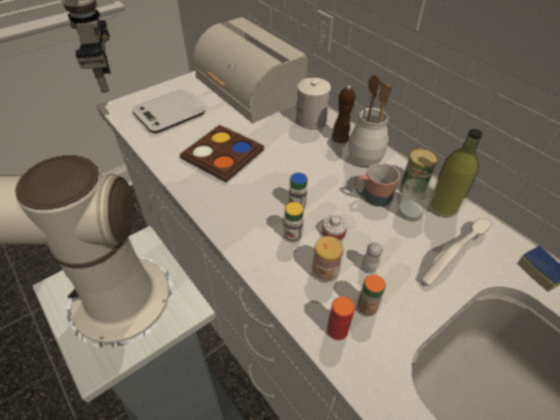

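View pics/top0.png

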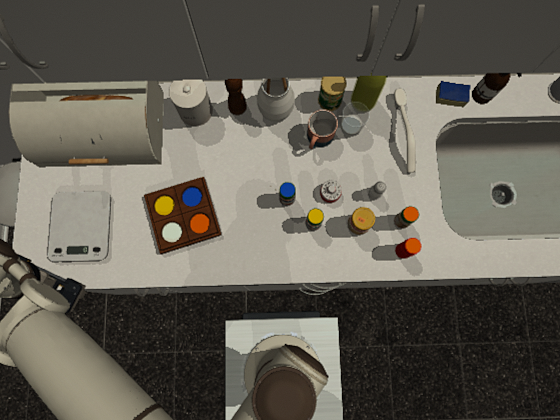

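The top view shows the caddy discs: yellow (165,205), blue (192,197), white (172,232) and orange (200,224). The jars are blue (287,190), yellow (315,217) and orange (410,215). The salt shaker is at (379,188), the jam jar at (363,220) and the timer at (330,191).

There are two candidates for jar_orange: top (410,215) / scene (372,295), and top (409,247) / scene (341,318). The first appears to have a green lid and a clear body. The second is red all over, so it is the decoy. I'll confirm with an enlarged crop.

Run:
```python
import cv2,numpy as np
a=cv2.imread("pics/scene0.png")[160:345,270:410]; b=cv2.imread("pics/top0.png")[165:270,265:435]
a=cv2.resize(a,None,fx=3,fy=3,interpolation=cv2.INTER_CUBIC)[:560]; b=cv2.resize(b,(370,228),interpolation=cv2.INTER_CUBIC)
o=np.zeros((560,800,3),np.uint8); o[:a.shape[0],:a.shape[1]]=a; o[:228,425:795]=b; cv2.imwrite("pics/crop1.png",o)
for n in("scene","top"):
    im=cv2.imread(f"pics/{n}0.png"); h=cv2.cvtColor(im,cv2.COLOR_BGR2HSV)
    for c,lo,hi in(("orange",(5,190,120),(14,255,255)),("yellow",(18,150,120),(32,255,255)),("blue",(105,150,60),(125,255,255)),("white",(20,0,175),(90,70,255)),):
        k,l,s,ce=cv2.connectedComponentsWithStats(cv2.inRange(h,lo,hi))
        print(n,c,[(*ce[i].round(1),*s[i]) for i in range(1,k) if 50<s[i,4]<900])
```

```text
scene orange [(np.float64(223.2), np.float64(161.4), np.int32(214), np.int32(156), np.int32(19), np.int32(12), np.int32(160)), (np.float64(374.1), np.float64(282.9), np.int32(366), np.int32(276), np.int32(17), np.int32(15), np.int32(167)), (np.float64(343.1), np.float64(306.8), np.int32(334), np.int32(298), np.int32(19), np.int32(19), np.int32(269))]
scene yellow [(np.float64(220.3), np.float64(137.1), np.int32(211), np.int32(132), np.int32(19), np.int32(11), np.int32(159)), (np.float64(293.7), np.float64(208.5), np.int32(286), np.int32(202), np.int32(17), np.int32(14), np.int32(178)), (np.float64(329.5), np.float64(248.0), np.int32(319), np.int32(240), np.int32(19), np.int32(15), np.int32(112)), (np.float64(329.7), np.float64(257.0), np.int32(317), np.int32(253), np.int32(25), np.int32(8), np.int32(70))]
scene blue [(np.float64(241.4), np.float64(146.7), np.int32(233), np.int32(143), np.int32(17), np.int32(9), np.int32(114)), (np.float64(298.3), np.float64(178.0), np.int32(292), np.int32(174), np.int32(14), np.int32(9), np.int32(95))]
scene white [(np.float64(171.4), np.float64(109.
[... 2219 characters left out ...]
p.int32(27), np.int32(67)), (np.float64(329.7), np.float64(210.8), np.int32(312), np.int32(198), np.int32(32), np.int32(28), np.int32(240)), (np.float64(171.5), np.float64(232.0), np.int32(163), np.int32(223), np.int32(19), np.int32(19), np.int32(274)), (np.float64(386.5), np.float64(237.2), np.int32(376), np.int32(230), np.int32(28), np.int32(16), np.int32(203)), (np.float64(38.3), np.float64(299.3), np.int32(30), np.int32(292), np.int32(18), np.int32(15), np.int32(115)), (np.float64(22.0), np.float64(302.0), np.int32(13), np.int32(296), np.int32(16), np.int32(12), np.int32(76)), (np.float64(230.5), np.float64(411.5), np.int32(226), np.int32(405), np.int32(14), np.int32(15), np.int32(115))]
```

View pics/crop1.png

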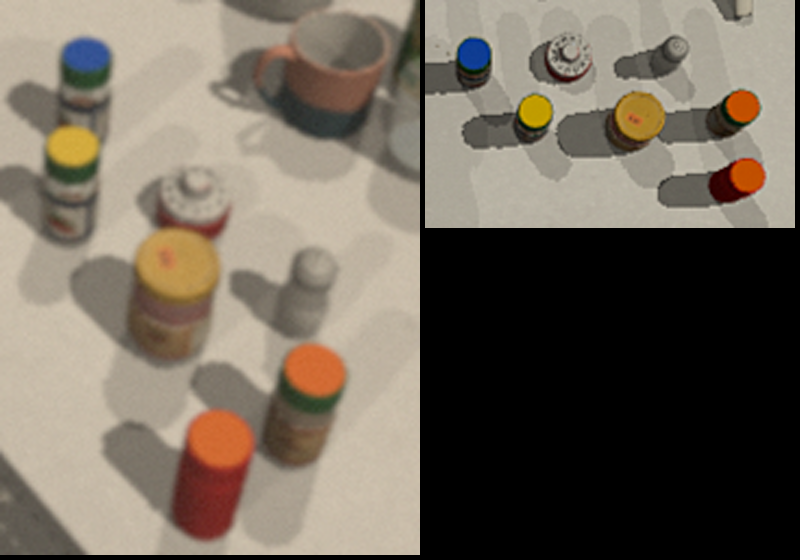

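The crop confirms it. The jar at scene (374,283) has a green lid and an orange sticker, so it is jar_orange. The one at (343,307) is red all over, so it is the decoy.

```bash
cat > cam.py <<'E'
import numpy as np
from workcell import bot
def tri(cams,px):
    "least-squares ray intersection; also max ray miss distance"
    A=np.zeros((3,3));b=np.zeros(3);L=[]
    for c,(u,v) in zip(cams,px):
        R=np.array(c["R"]);o=-R.T@np.array(c["t"])
        d=R.T@[(u-c["cx"])/c["fx"],(v-c["cy"])/c["fy"],1];d/=np.linalg.norm(d)
        P=np.eye(3)-np.outer(d,d);A+=P;b+=P@o;L.append((P,o))
    X=np.linalg.solve(A,b);return X,max(np.linalg.norm(P@(X-o)) for P,o in L)
def at_z(c,px,z):
    R=np.array(c["R"]);o=-R.T@np.array(c["t"])
    d=R.T@[(px[0]-c["cx"])/c["fx"],(px[1]-c["cy"])/c["fy"],1];return o+d*(z-o[2])/d[2]
E
python3 - <<'E'
from cam import *
np.set_printoptions(precision=4,suppress=True)
cs=[bot.read_camera("scene"),bot.read_camera("top")]
for n,s,t,z in(("jo",(374.1,282.9),(410.6,213.5),.106),("jb",(298.3,178),(287.1,189.4),.106),("jy",(293.7,208.5),(315.4,215.7),.106),
 ("red",(343.1,306.8),(412.6,245.3),.106),("salt",(375,248),(380.3,186.6),.085),("jam",(329,248.5),(363.7,217.8),.1),("timer",(335.3,220.3),(331.6,189),.053),
 ("so",(223.2,161.4),(199.2,223.2),.008),("sb",(241.4,146.7),(191.6,196.4),.008),("sy",(220.3,137.1),(163.8,205.2),.008),("sw",(202.3,151),(171.5,232),.008)):
    X,e=tri(cs,(s,t)); print(n,X,round(e,4),"at z:",at_z(cs[0],s,z)[:2],at_z(cs[1],t,z)[:2])
E
```

```text
jo [ 0.4186 -0.3616  0.1078] 0.0014 at z: [ 0.4183 -0.3604] [ 0.4202 -0.363 ]
jb [ 0.4967 -0.027   0.1067] 0.001 at z: [ 0.4962 -0.0262] [ 0.4978 -0.0275]
jy [ 0.42   -0.1017  0.1074] 0.0011 at z: [ 0.4198 -0.1004] [ 0.4213 -0.1023]
red [ 0.332  -0.3605  0.1043] 0.0009 at z: [ 0.3303 -0.3607] [ 0.3326 -0.3605]
salt [ 0.504  -0.2908  0.0817] 0.0015 at z: [ 0.5002 -0.2916] [ 0.5045 -0.2909]
jam [ 0.4125 -0.235   0.0963] 0.0015 at z: [ 0.4088 -0.2363] [ 0.413 -0.235]
timer [ 0.5101 -0.1573  0.051 ] 0.0005 at z: [ 0.5083 -0.1583] [ 0.51   -0.1573]
so [0.4252 0.2285 0.025 ] 0.0005 at z: [0.4341 0.2461] [0.4291 0.2313]
sb [0.5061 0.2515 0.0252] 0.0004 at z: [0.5169 0.2698] [0.511  0.2547]
sy [0.4818 0.3327 0.0238] 0.0007 at z: [0.491  0.3512] [0.4864 0.3365]
sw [0.4016 0.3082 0.0244] 0.0005 at z: [0.4096 0.3268] [0.4051 0.3119]
```

Seat discs triangulate to z ≈ 0.024, so the caddy raises them. I'll feel for the floor when placing. Next I'll check reach with one yaw for everything, closing along a caddy diagonal.

```bash
cat > pp.py <<'E'
from cam import *
from scipy.spatial.transform import Rotation as Ro
OBJ=dict(jo=(.419,-.362),jb=(.497,-.027),jy=(.4205,-.1017),salt=(.503,-.2912))
SEAT=dict(jo=(.4259,.229),jb=(.5068,.252),jy=(.4825,.3332),salt=(.4023,.3087))
GRIP=dict(jo=.061,jb=.061,jy=.061,salt=.034)   # TCP height over underside
def down(deg):
    p=np.radians(deg);y=np.array([np.cos(p),np.sin(p),0]);z=np.array([0,0,-1.])
    return Ro.from_matrix(np.c_[np.cross(y,z),y,z]).as_rotvec()
def pick(k,deg,carry=.15):
    g=GRIP[k];p=OBJ[k];rot=down(deg)
    bot.line_to([*p,carry+g],rot,max_speed=.3)
    bot.set_gripper(.72)
    bot.line_to([*p,g],max_speed=.15)
    bot.set_gripper(0.,15)
    w=bot.current_opening()*92
    bot.line_to([*p,carry+g],max_speed=.15)
    print(k,"width mm",round(w,1),"grip",bot.current_grip_force(),"t",bot.current_clock())
def place(k,deg,carry=.15):
    g=GRIP[k];p=SEAT[k]
    bot.line_to([*p,carry+g],down(deg),max_speed=.25)
    bot.line_to([*p,.034+g],max_speed=.12)
    bot.hold(.2);f0=bot.current_contact_force()[2]
    for z in np.arange(.031,.012,-.0015):
        bot.line_to([*p,z+g],max_speed=.04)
        df=bot.current_contact_force()[2]-f0
        if df>2: break
    print(k,"floor z",round(z,4),"dF",round(float(df),2))
    bot.set_gripper(.74);bot.hold(.1)
    bot.line_to([*p,carry+g],max_speed=.2)
    print("t",bot.current_clock())
E
python3 - <<'E'
from pp import *
for d in(60.9,-119.1,-29.1,150.9):
    print(d,[[None if (q:=bot.inverse_kinematics([*D[k],h+GRIP[k]],down(d))) is None else round(float(q[5]),2) for h in(.02,.15)] for D in(OBJ,SEAT) for k in OBJ])
E
```

```text
60.9 [[-1.99, -1.99], [-1.36, -1.36], [-1.58, -1.58], [-1.8, -1.8], [-0.82, -0.82], [-0.81, -0.81], [-0.66, -0.66], [-0.65, -0.65]]
-119.1 [[1.15, 1.15], [1.78, 1.78], [1.56, 1.56], [1.35, 1.35], [2.32, 2.32], [2.33, 2.33], [2.48, 2.48], [2.49, 2.49]]
-29.1 [[-0.42, -0.42], [0.21, 0.21], [-0.01, -0.01], [-0.22, -0.22], [0.75, 0.75], [0.76, 0.76], [0.91, 0.91], [0.92, 0.92]]
150.9 [[2.72, 2.72], [-2.93, -2.93], [None, None], [2.92, 2.92], [-2.39, -2.39], [-2.39, -2.39], [-2.24, -2.24], [-2.22, -2.22]]
```

Run:
```python
from pp import *
np.set_printoptions(precision=3,suppress=True)
cs=[bot.read_camera("scene"),bot.read_camera("top")]
print(at_z(cs[0],(249,117),0),at_z(cs[0],(200,73),0),at_z(cs[1],(161,164),0),at_z(cs[1],(20,164),0))
```

```text
[0.633 0.394 0.   ] [0.651 0.749 0.   ] [0.617 0.351 0.   ] [0.629 0.778 0.   ]
```

Run:
```python
from pp import *
import cv2
bot.line_to([.38,.25,.24],down(60.9),max_speed=.3)
pick("jb",60.9); place("jb",60.9)
for n in("scene","top"): cv2.imwrite(f"pics/{n}1.png",bot.read_camera(n)["pixels"])
a=cv2.imread("pics/scene1.png")[100:240,140:340];b=cv2.imread("pics/top1.png")[140:280,130:330]
cv2.imwrite("pics/c1.png",cv2.resize(np.hstack([a,b]),None,fx=2,fy=2,interpolation=cv2.INTER_CUBIC))
```

```text
jb width mm 45.2 grip 14.956840446393471 t 5.9083
jb floor z 0.0175 dF 3.94
t 12.425
```

View pics/c1.png

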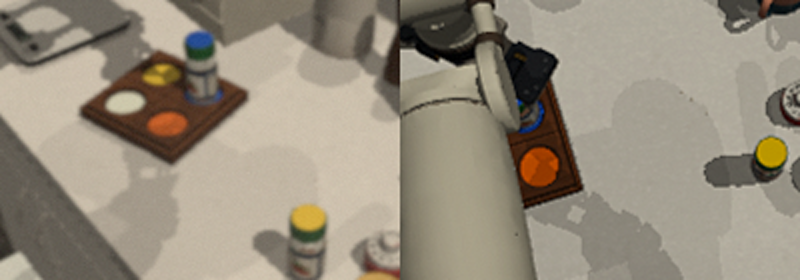

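The blue jar stands upright in the blue seat (scene view, lid at crop (200,40)), with the floor felt at z ≈ 0.0175. I'll shift the seat centres to that height, about 1 mm, and continue.

```bash
sed -i 's/^SEAT=.*/SEAT=dict(jo=(.4269,.2297),jb=(.5083,.2529),jy=(.4838,.3344),salt=(.4031,.3098))/' pp.py
python3 - <<'E'
from pp import *
pick("jy",60.9); place("jy",60.9)
pick("salt",60.9)
E
```

```text
jy width mm 45.7 grip 14.974009820725769 t 16.8667
jy floor z 0.0175 dF 6.74
t 24.025
salt width mm 39.1 grip 14.741538976086304 t 29.325
```

The salt width is 39.1 mm instead of 44 mm, so I'll take a look.

Run:
```python
from pp import *
import cv2
print(bot.current_opening()*92,bot.current_grip_force())
for n in("scene","top"): cv2.imwrite(f"pics/{n}2.png",bot.read_camera(n)["pixels"])
a=cv2.imread("pics/scene2.png")[160:310,310:470];b=cv2.imread("pics/top2.png")[130:280,300:460]
cv2.imwrite("pics/c2.png",cv2.resize(np.hstack([a,b]),None,fx=2.5,fy=2.5,interpolation=cv2.INTER_CUBIC))
```

```text
39.27063355953975 14.741538976086304
```

View pics/c2.png

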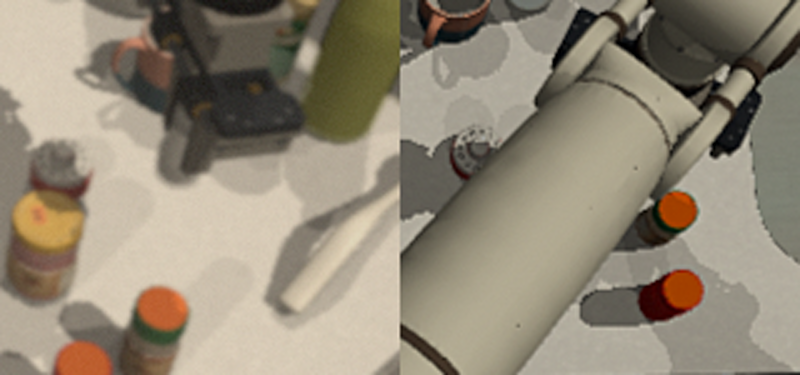

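The shaker is held but sits off-centre, to the left of the finger in the scene view at crop (180,150). I'll enlarge it.

Run:
```python
from pp import *
import cv2
bot.line_to([.45,-.1,.184],down(105),max_speed=.25)
cv2.imwrite("pics/scene3.png",bot.read_camera("scene")["pixels"])
cv2.imwrite("pics/top3.png",bot.read_camera("top")["pixels"])
R=lambda f,x,y,w,h:cv2.resize(cv2.imread(f)[y:y+h,x:x+w],(400,400),interpolation=cv2.INTER_CUBIC)
cv2.imwrite("pics/c3.png",np.hstack([R("pics/scene0.png",345,230,60,60),R("pics/scene3.png",240,120,120,120)]))
c=bot.read_camera("scene")
for z in(.1,.14,.15,.19):
    X=np.array(c["R"])@[.45,-.1,z]+c["t"];print(z,c["fx"]*X[0]/X[2]+c["cx"],c["fy"]*X[1]/X[2]+c["cy"])
```

```text
0.1 303.1440143326911 204.41730636709494
0.14 303.9429247840778 192.78585104864612
0.15 304.15034086482785 189.76604967868673
0.19 305.01295772268014 177.20708337447223
```

View pics/c3.png

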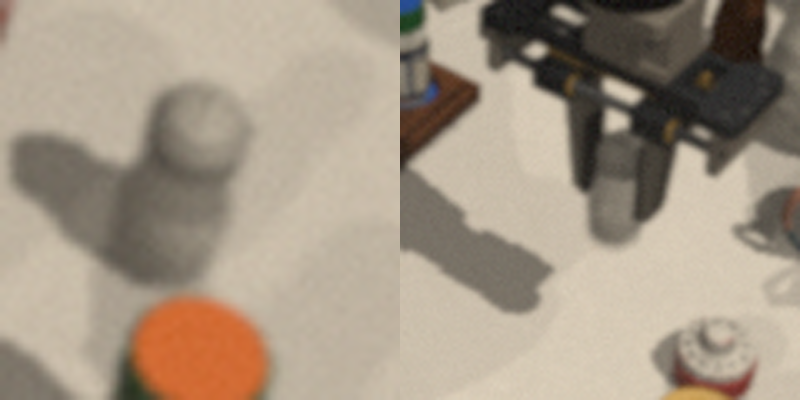

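In the 60.9° view (c2) the shaker sits about 20 mm to one side of the pads, which matches the 39 mm chord. That grasp is insecure, so I'll set it down on free worktop, re-measure and regrasp.

Run:
```python
from pp import *
import cv2
p=[.44,.02]
bot.line_to([*p,.075],max_speed=.2)
bot.hold(.2);f0=bot.current_contact_force()[2]
for z in np.arange(.046,.024,-.0015):
    bot.line_to([*p,z],max_speed=.06)
    if bot.current_contact_force()[2]-f0>1.5: break
print(z); bot.set_gripper(.74)
bot.line_to([*p,.21],max_speed=.2); bot.line_to([.45,-.25,.21],max_speed=.3)
for n in("scene","top"): cv2.imwrite(f"pics/{n}4.png",bot.read_camera(n)["pixels"])
c=bot.read_camera("scene");print("old base",at_z(c,(369.7,267),0))
for n in("scene","top"):
    c=bot.read_camera(n);X=np.array(c["R"])@[*p,.04]+c["t"];print(c["fx"]*X[0]/X[2]+c["cx"],c["fy"]*X[1]/X[2]+c["cy"])
R=lambda f,x,y,w,h:cv2.resize(cv2.imread(f)[y:y+h,x:x+w],(400,400),interpolation=cv2.INTER_CUBIC)
cv2.imwrite("pics/c4.png",np.hstack([R("pics/scene4.png",220,160,80,80),R("pics/top4.png",230,170,80,80)]))
print(bot.current_clock())
```

```text
0.03399999999999999
old base [ 0.50700951 -0.28816911  0.        ]
270.11269370887385 195.53111417661626
270.8581673624586 215.31532605276433
37.2333
```

View pics/c4.png

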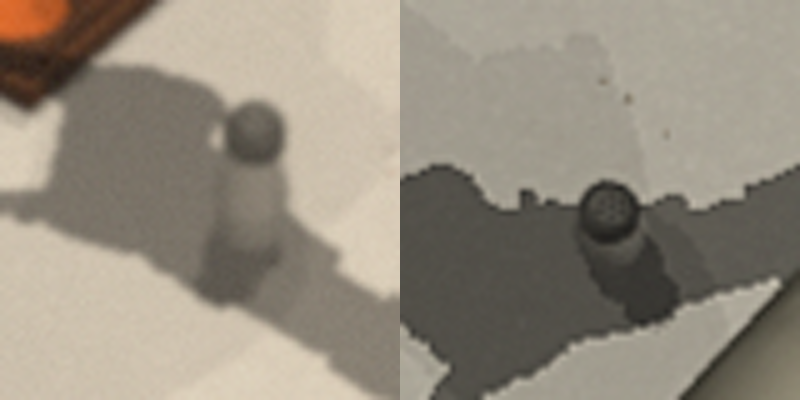

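Run:
```python
from pp import *
cs=[bot.read_camera("scene"),bot.read_camera("top")]
s,t=(270.8,186.4),(271.6,212.4)
print(tri(cs,(s,t)),at_z(cs[1],t,.08),at_z(cs[0],s,.08))
print("base",at_z(cs[0],(220+240/5,160+265/5-6),0), at_z(cs[0],(220+250/5,160+265/5-6),0))
```

```text
(array([0.44062077, 0.01721045, 0.07587445]), np.float64(5.078658345928533e-05)) [0.43965869 0.01718291 0.08      ] [0.43815663 0.01382514 0.08      ]
base [4.32160625e-01 2.00547535e-02 1.11022302e-16] [ 4.36474545e-01  1.66935571e-02 -1.11022302e-16]
```

The shaker stands upright at (0.440, 0.017), within 3 mm of the TCP, and it was released at its grasp height. So the grasp was centred after all, and the narrow reading is just its shape at that height. I'll regrasp, place it, then do the orange jar.

```bash
sed -i 's/salt=(.503,-.2912)/salt=(.4403,.0175)/' pp.py
python3 - <<'E'
from pp import *
import cv2
pick("salt",60.9); place("salt",60.9)
pick("jo",60.9); place("jo",60.9)
bot.line_to([.40,-.05,.25],max_speed=.3)
for n in("scene","top"): cv2.imwrite(f"pics/{n}5.png",bot.read_camera(n)["pixels"])
R=lambda f,x,y,w,h:cv2.resize(cv2.imread(f)[y:y+h,x:x+w],(400,400),interpolation=cv2.INTER_CUBIC)
cv2.imwrite("pics/c5.png",np.hstack([R("pics/scene5.png",170,90,110,110),R("pics/top5.png",130,165,110,110)]))
E
```

```text
salt width mm 39.9 grip 14.693261053853348 t 41.625
salt floor z 0.0175 dF 7.14
t 48.2667
jo width mm 45.1 grip 14.96142320218496 t 53.6333
jo floor z 0.0175 dF 5.12
t 61.4
```

View pics/c5.png

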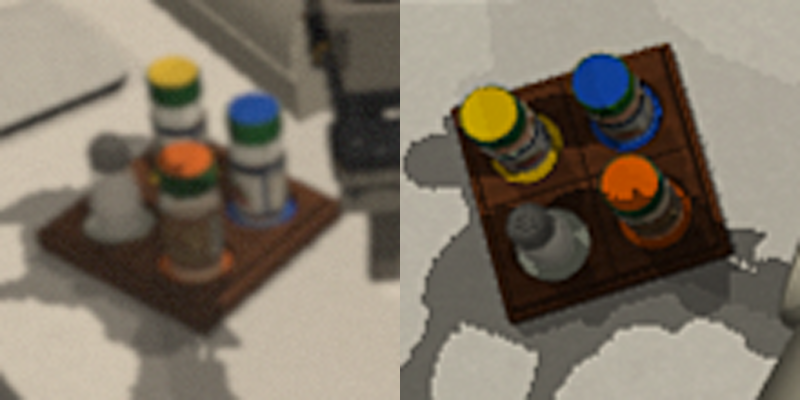

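View pics/scene5.png

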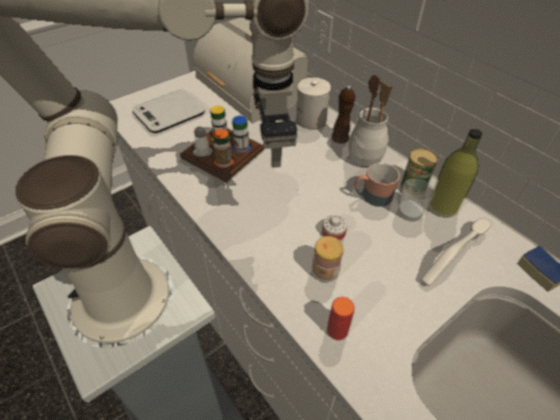

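All four stand upright inside their matching rings. The jam jar (328,258), the timer (335,228) and the red decoy are where they were. I'll do a quick numeric check of the lid centres and hand in if it passes.

Run:
```python
from pp import *
c=bot.read_camera("top");s=110/400;ok=True
for k,x,y,h in(("jo",230,182,.106),("jb",204,80,.106),("jy",90,115,.106),("salt",128,226,.078)):
    d=np.linalg.norm(at_z(c,(130+x*s,165+y*s),.0175+h)[:2]-SEAT[k]); print(k,round(d*1000,1)); ok&=d<.009
bot.hold(.3)
print(ok,bot.current_contact_force())
if ok: print(bot.job_done())
```

```text
jo 3.1
jb 5.5
jy 2.9
salt 1.3
True [-0.54723391  0.03519422  0.23274376]
the job is handed in; nothing more can be done
None
```

I handed the job in at about 62 s: the three spice jars and the salt shaker stand upright in their colour-matched seats, measured within 6 mm of centre, and the jam jar and timer look unmoved.

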